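# Slide a lino block through the guide posts of a print registration jig

### The arm

A 7-joint arm with a two-finger parallel gripper is mounted at the origin on the work surface. World frame = base frame: x ahead of the robot, y to its left, z up, the work surface at z = 0. Lengths are in mm, angles in rad, forces in N, time in s.
With the tool pointing down it reaches from about 425 to 825 mm from the base axis. Payload 3.6 kg.
Tool frame: the origin (TCP) lies at the very end of the fingers, on their centre line; the grasp point (between the pads) lies ctrl.grasp_offset behind it (ctrl.grasp_offset is the distance from the TCP to the grasp point, in mm); z points along the fingers, y is the direction in which the jaws open and shut (so a half turn about z gives the same grasp; the last joint's range is limited). The gripper opens to 85 mm and grips with 20 to 120 N. Pads are 22 mm wide; open, the fingers measure 114 mm over their backs; the gripper's body (76 mm by 85 mm) begins 54 mm behind the grasp point. The pads swing forward as they close: fully open they stand 13 mm farther back than shut.
Start: joints at [-1.141, 0.615, -0.013, 1.423, 0.008, 1.103, -0.04], TCP at [286.082, 583.627, 231.297] pointing down, gripper open.
Joint ranges: [-3.12, 3.12], [-0.3, 2.06], [-1.34, 1.32], [0.26, 2.42], [-1.36, 4.5], [0.01, 1.98], [-2.84, 2.84]. Speed limits (rad/s): [2.79, 2.79, 3.14, 3.14, 3.14, 3.14, 3.14].

### API

Orientations are given as [roll, pitch, yaw] about the fixed x, y, z axes, in that order (R = Rz(yaw) Ry(pitch) Rx(roll)).
In Python, from bench import ctrl, inverse_kinematics, eyes gives the robot as it stands. Calls block until the motion is done:
- ctrl.movep(position, orientation): joint-space move of the TCP to a pose.
- ctrl.move_straight(position, frame=None, v=150, stop_force=None): straight line of the TCP; frame=None keeps the orientation; v is the mean speed in mm/s. With stop_force (N) it stops when the force on the tool has changed by that much, and returns True; else False.
- ctrl.set_joints(angles): joint-space move.
- ctrl.command_gripper(opening, newtons=None): finger opening in mm; newtons is the grip in N (None keeps the last); returns when the fingers have stopped.
- ctrl.dwell(seconds).
- inverse_kinematics(position, orientation): joint angles nearest the present ones, or None.
- ctrl.get_state(): the state.
- eyes.snapshot(name): name is "scene" or "top" or "wrist"; returns the picture (400x640x3 uint8, red, green, blue); there is no depth.
- eyes.camera_params(name): a dict with "fx", "fy", "cx", "cy" (pixels), "rvec" (rotation vector, rad) and "tvec" (3), from world to camera coordinates, as OpenCV has them; the wrist camera has in their place "T_tool_cam" (4x4, takes a point from camera to tool coordinates, whose origin is the TCP and whose axes are the flange's). Camera axes: x right, y down, z forward; pixel columns grow to the right and rows downward; lengths in mm; the calibration is good to about 2 mm. A picture is of the moment at which its call begins: read the wrist's pose just before it. camera_params takes no time and is no camera call.
A pose or a line that the arm cannot do raises ctrl.IKError and nothing moves.
- ctrl.finish_job(): hands the job in, once; it reports no verdict.
The state is a dict: "time": time; "joints": joint angles; "joint_velocities": joint speeds; "effort": joint torques, N m; "position": TCP position; "eef_rot": TCP orientation; "wrist_force": force on the tool from outside, world axes, zero at the start; "torque": the same for the moment, N m; "finger_gap": finger opening in mm.
Only numpy, scipy, OpenCV 4.12 (cv2) and the standard library are available. Lean on these libraries where they do the work, as an engineer would, in place of code of your own. Each camera call takes 0.05 s, during which the arm holds its last target. There are 200 camera calls.

### The job

On the print table, push the big mounted lino block along the table through the narrow gap between the two steel guide posts of the registration jig, until its leading edge sits flat and square against the stop bar behind them, in line with the gap. Only push it with the fingers: do not grip it, lift it or tip it. Leave everything else on the table where it is.

Things in the scene. Friction and masses are not known exactly. Their poses are not given: they have to be found in the camera images.
- jig: Registration jig bolted to the table: two round steel posts, 28 mm diameter, 40 mm high, 98 mm clear gap, and a stop bar behind them, on a metal sheet flush with the table. Origin on the table midway between the posts. x: pushing direction, from the entry side through the gap to the bar, roughly to the robot's left; y: post to post (post axes at y = +-63 mm, 6 mm thick foot plates out to 103 mm); z up.
- stop_face (a point): Middle of the face of the jig's stop bar that looks to the gap, 150 mm past the line of the posts, 11 mm above the table; same axes as jig. The dark steel bar is 160 mm long along y and 26 mm high.
- block_center (a point): Centre, 11 mm above the underside, of the big lino block: loose, wooden with a brown carved lino top, 110 mm long (x), 92 mm wide (y), 22 mm high, about 0.2 kg. It lies flat on the entry side of the posts, its x axis roughly towards the gap; its 92 mm width passes between the posts. Fully home, its centre is 95 mm past the line of the posts.
- ink_tin: Bystander: ink tin 68 mm in diameter, 45 mm high; origin centre of its underside.
- small_tin: Bystander: small metal tin 54 mm in diameter, 40 mm high; origin centre of its underside.
- mug: Bystander: glass mug 80 mm in diameter, 90 mm high; origin centre of its underside, handle towards its +y.
- bottle: Bystander: small glass bottle 54 mm in diameter, 130 mm high; origin centre of its underside.
- small_block: Bystander: small lino block 70 x 50 x 22 mm (x, y, z); origin centre of its underside.
- roller: Bystander: inking roller lying on the table, drum 40 mm in diameter and about 115 mm wide with its frame, wooden handle reaching 150 mm to its -x; origin under the middle of the drum.
- brush_pot: Bystander: white pot 76 mm in diameter and 90 mm high, brushes standing up to 190 mm; origin centre of its underside.
Mind the look-alikes: they are no part of the job. Leave any white look-alike of the part that bears block_center alone.

How it is judged (in metres and radians):
On the way:
1. The block is between the two posts, lengthwise in the gap (x of block_center in the frame of jig between -0.045 and 0.045 m and y of block_center in the frame of jig between -0.006 and 0.006 m and angle between the x axis of block_center and the x axis of jig, either way round below 0.15 rad), for 0.1 s.
At the end, for the whole second after the job is handed in: The block, having passed lengthwise between the posts, lies flat and still on the table with its leading edge within 5 mm of the stop bar, square to it within 0.08 rad, and centred on the gap within 12 mm sideways (x of block_center in the frame of jig between 0.09 and 0.1 m and y of block_center in the frame of jig between -0.012 and 0.012 m and angle between the x axis of block_center and the x axis of jig, either way round below 0.08 rad and height (world z) of block_center below 0.014 m and angle between block_center's own z axis and vertical below 0.05 rad and linear speed of block below 0.01 m/s); the robot touches nothing.
It fails at once if The block is lifted or tipped (centre more than 10 mm above its resting height, or tilted by more than 0.2 rad) (height (world z) of block_center above 0.021 m or angle between block_center's own z axis and vertical above 0.2 rad).
It fails at once if The block is taken between the fingers (the grasp point is inside the block's outline, lower than 33 mm above the table) (x of the grasp point in the frame of block_center between -0.05 and 0.05 m and y of the grasp point in the frame of block_center between -0.04 and 0.04 m and height (world z) of the grasp point below 0.033 m).
It fails at once if A bystander is moved by more than 20 mm (distance of any of ink_tin, small_tin, mug, bottle, small_block, roller, brush_pot from where it was at the start of the episode above 0.02 m).
It fails at once if A standing bystander is tipped by more than 0.3 rad (angle between any of ink_tin, small_tin, mug, bottle, small_block, brush_pot's own z axis and vertical above 0.3 rad).
It also fails if it takes over 72 s, if anything falls off the work surface, if the arm or the gripper's body presses on something with over 40 N, if the wrist force passes 120 N, or if a joint passes its speed limit or range.

## Working session

There is one attempt and no reset: what is moved stays moved. The work goes in short steps, each a Python script; the robot and the scene stay as the last script left them, time stands still between calls to the robot, and variables do not carry over. Pictures are saved under pics/ and viewed, about 8 in all and at most 12, crops included, and the job is handed in when it is done.

```bash
ls; mkdir -p pics
python3 - <<'E'
from bench import ctrl, eyes
import cv2, numpy as np
for n in ("scene","top"):
    im=eyes.snapshot(n); cv2.imwrite(f"pics/{n}0.png",im[:,:,::-1]); p=eyes.camera_params(n)
    R=cv2.Rodrigues(np.array(p["rvec"],float))[0]; print(n,p, -R.T@np.array(p["tvec"]))
print(eyes.camera_params("wrist")); s=ctrl.get_state();print(s["time"],s["position"],s["eef_rot"],s["finger_gap"],ctrl.grasp_offset)
E
```

```text
pics
scene {'fx': 488.9820562969186, 'fy': 488.9820562969186, 'cx': 312.6007479695617, 'cy': 195.24885057887934, 'rvec': array([ 0.87585147,  2.69286194, -0.83389086]), 'tvec': array([ 512.70952479, -246.33377575, 1626.23625597])} [1082.9079407   601.70728866 1197.26959238]
top {'fx': 510.57135160512183, 'fy': 510.57135160512183, 'cx': 320.76811112284776, 'cy': 199.11132810538842, 'rvec': array([ 2.12906052, -2.17098139,  0.12970109]), 'tvec': array([ -34.16321254,  574.34341459, 1347.84943224])} [ 394.44224343  -56.24004172 1410.31484048]
{'fx': 358.2447078478078, 'fy': 358.2447078478078, 'cx': 319.7557186846622, 'cy': 197.35974524964837, 'T_tool_cam': array([[ 1.97791048e-04, -9.52459961e-01, -3.04663721e-01,
         7.76229179e+01],
       [ 9.99999796e-01,  3.73399371e-04, -5.18135018e-04,
        -1.52297088e+00],
       [ 6.07264101e-04, -3.04663557e-01,  9.52459841e-01,
        -1.40830504e+02],
       [ 0.00000000e+00,  0.00000000e+00,  0.00000000e+00,
         1.00000000e+00]])}
0.1 [285.76573571 583.02903101 230.22517369] [-3.13922307e+00 -4.93326797e-06  2.68587493e+00] 85.53773430866615 18.700000000000003
```

View pics/top0.png

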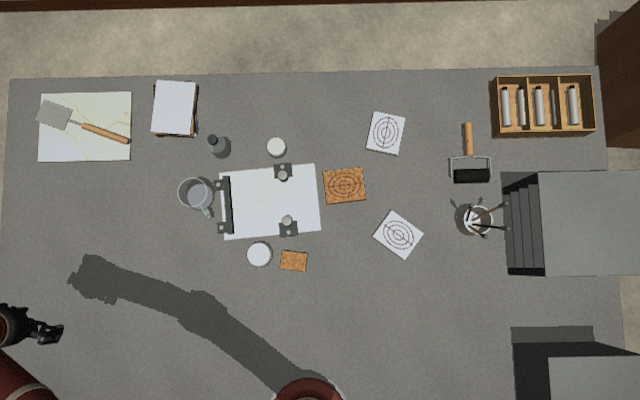

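View pics/scene0.png

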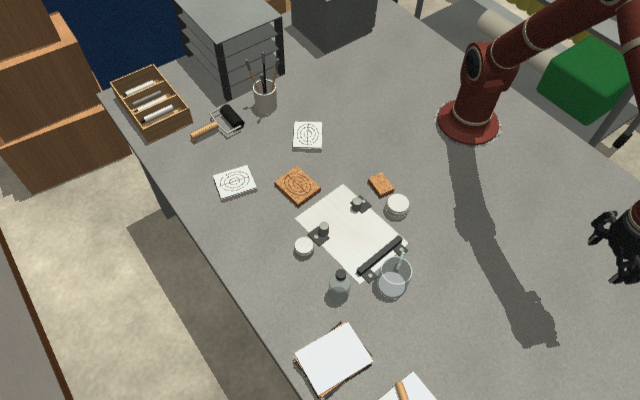

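The top view (image left is +y, image up is +x) shows the jig sheet at (270,202), posts at about (283,175) and (288,222), and the stop bar at about (227,205). There are four block-like candidates:
- Brown (345,186): large and on the entry side, so this is the target.
- Brown (294,260): the 70x50 small_block.
- White (386,132) and (398,234): look-alikes, to be left alone.

Next I'll measure and confirm in an enlarged crop.

```bash
cat > h.py <<'E'
from bench import ctrl, inverse_kinematics, eyes
import cv2, numpy as np
def ray(n,uv,z):
    p=eyes.camera_params(n); R=cv2.Rodrigues(np.array(p["rvec"],float))[0]; C=-R.T@np.array(p["tvec"],float)
    uv=np.atleast_2d(np.array(uv,float))
    d=np.c_[(uv[:,0]-p["cx"])/p["fx"],(uv[:,1]-p["cy"])/p["fy"],np.ones(len(uv))]@R
    return (C+d*((z-C[2])/d[:,2])[:,None])[:,:2]
def proj(n,X):
    p=eyes.camera_params(n); return cv2.projectPoints(np.array(X,float).reshape(-1,1,3),np.array(p["rvec"],float),np.array(p["tvec"],float),np.array([[p["fx"],0,p["cx"]],[0,p["fy"],p["cy"]],[0,0,1.]]),None)[0][:,0]
def brown(im,n="top",z=22,amin=500):
    hsv=cv2.cvtColor(im,cv2.COLOR_RGB2HSV)
    m=cv2.inRange(hsv,(5,90,60),(22,255,255)); m=cv2.morphologyEx(m,cv2.MORPH_CLOSE,np.ones((7,7)))
    out=[]
    for c in cv2.findContours(m,cv2.RETR_EXTERNAL,cv2.CHAIN_APPROX_NONE)[0]:
        if cv2.contourArea(c)<amin: continue
        w=ray(n,c[:,0],z).astype(np.float32); h=cv2.convexHull(w)
        out.append((c[:,0].mean(0).round(),cv2.minAreaRect(h)))
    return out
E
python3 - <<'E'
from h import *
im=cv2.imread("pics/top0.png")[:,:,::-1].copy()
for u,r in brown(im,amin=300): print("top",u,np.round(r[0],1),np.round(r[1],1),round(r[2],1))
im2=cv2.imread("pics/scene0.png")[:,:,::-1].copy()
for u,r in brown(im2,"scene",amin=300): print("scene",u,np.round(r[0],1),np.round(r[1],1),round(r[2],1))
# sheet
hsv=cv2.cvtColor(im,cv2.COLOR_RGB2HSV); m=cv2.inRange(hsv,(0,0,185),(180,50,255))
for c in cv2.findContours(m,cv2.RETR_EXTERNAL,cv2.CHAIN_APPROX_NONE)[0]:
    if cv2.contourArea(c)>200:
        r=cv2.minAreaRect(cv2.convexHull(ray("top",c[:,0],0).astype(np.float32))); print("white",c[:,0].mean(0).round(),np.round(r[0],1),np.round(r[1],1),round(r[2],1))
a=cv2.resize(im[125:275,170:370],None,fx=4,fy=4,interpolation=cv2.INTER_CUBIC)
cv2.imwrite("pics/crop1.png",a[:,:,::-1])
b=cv2.resize(im2[170:310,260:420],None,fx=5,fy=4.2857,interpolation=cv2.INTER_CUBIC)
b=cv2.resize(im2[170:310,260:440],None,fx=4,fy=4,interpolation=cv2.INTER_CUBIC)
cv2.imwrite("pics/crop2.png",b[:,:,::-1])
E
```

```text
top [308. 391.] [75.4 -3.7] [169.7  50.3] 89.1
top [293. 261.] [410.   32.1] [69.1 50.1] 82.3
top [344. 185.] [ 613.2 -110. ] [ 91.1 108.9] 6.0
top [626. 140.] [ 732.3 -884. ] [90.9 56.9] 85.0
top [533. 106.] [ 827.9 -669.2] [180.8 291.2] 0.1
scene [ 34. 315.] [1378.8 -189.2] [ 19.  549.2] 0.0
scene [380. 185.] [415.3  40.1] [78.  57.2] 82.1
scene [297. 186.] [ 617.6 -102.1] [ 97.9 117.4] 6.2
scene [468. 124.] [23.9 16.2] [171.2 194.2] 30.1
scene [151. 103.] [ 813.4 -676.5] [336.9 176.6] 89.7
scene [633.  18.] [-905.     4.3] [274.4  56.5] 33.1
scene [513.  32.] [-484.1 -229.6] [581.8 116.6] 11.3
scene [48. 96.] [ 1084.1 -1029.3] [1031.6  355.3] 84.1
white [258. 254.] [429.6 129.9] [60.5 59.8] 32.6
white [398. 235.] [ 475.8 -255.8] [108.3  89.1] 52.2
white [270. 201.] [575.9  98.9] [189.4 268.5] 4.9
white [275. 146.] [732.4  80.1] [47.  46.2] 43.7
white [ 79. 145.] [759.5 625.3] [259.5 111. ] 89.9
white [386. 133.] [ 765.2 -231.5] [ 90.  108.2] 76.3
white [ 91. 107.] [835.1 625.6] [259.2 133.5] 89.6
white [173. 107.] [853.7 373.7] [112.1 153.6] 84.6
```

View pics/crop1.png

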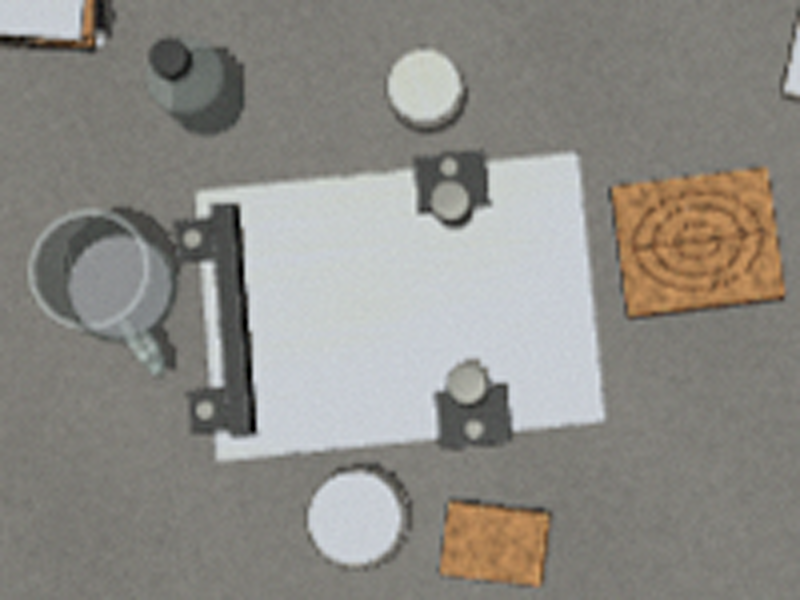

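View pics/crop2.png

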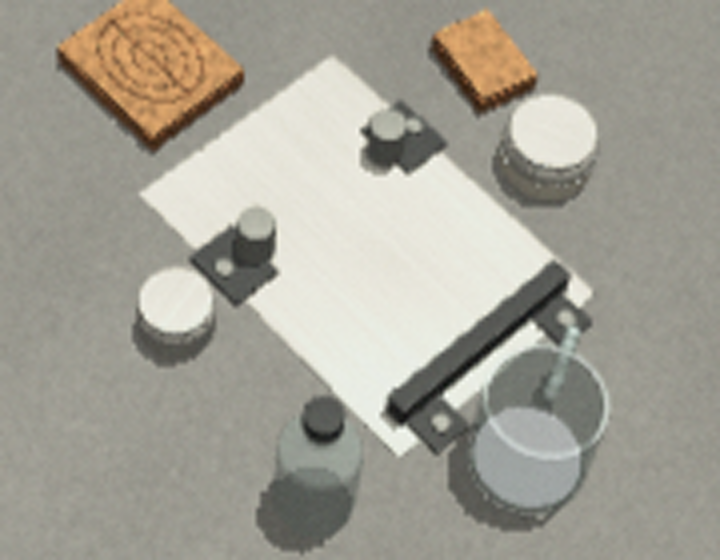

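The crops confirm the target: the brown block at top-image (345,186), with its long axis towards the gap. Post tops are at (283.0,175.3) and (286.8,220.5), and the bar face is on its right-hand side. Next, the jig frame.

Run:
```python
from h import *
im=cv2.imread("pics/top0.png")[:,:,::-1].copy()
# refine post tops: disc-like gray brighter than plate but not sheet; use Hough on enlarged patch
def circ(im,uv,s=8,r=14,zt=40):
    u,v=uv;x0,y0=int(u)-r,int(v)-r
    g=cv2.cvtColor(im[y0:y0+2*r,x0:x0+2*r],cv2.COLOR_RGB2GRAY)
    g=cv2.resize(g,None,fx=s,fy=s,interpolation=cv2.INTER_CUBIC)
    c=cv2.HoughCircles(g,cv2.HOUGH_GRADIENT_ALT,1.5,20,param1=100,param2=0.4,minRadius=32,maxRadius=52)
    return None if c is None else [( (k[0]+.5)/s-.5+x0,(k[1]+.5)/s-.5+y0,k[2]/s) for k in c[0][:3]]
for uv in [(283,175.3),(286.8,220.5)]: print(circ(im,uv))
P=ray("top",[(283.0-.37,175.3-.37),(286.8-.37,220.5-.37)],40); print("posts",P,np.linalg.norm(P[0]-P[1]))
P2=ray("scene",np.array([(256,220),(387,124)])/4+[259.6,169.6],40); print("posts scene",P2,np.linalg.norm(P2[0]-P2[1]))
F=ray("top",np.array([(239,206),(246,432)])/4+[169.6,124.6],26); print("bar face top edge?",F)
O=P.mean(0); yv=(P[0]-P[1]);yv/=np.linalg.norm(yv)
# jig x ~ +world y ; z up => y = z cross x ~ -world x
xv=np.array([-yv[1],yv[0]]); xv*=np.sign(xv[1]); yj=np.array([-xv[1],xv[0]])
ang=np.arctan2(xv[1],xv[0]); print("O",O,"yaw",ang,np.degrees(ang))
for u,r in brown(im,amin=300):
    if 1: 
        d=np.array(r[0])-O
        if abs(d[1])<300 and abs(d[0])<300: print(u,"jigframe",d@xv,d@yj,r[1],r[2])
for f in F: print("F",(f-O)@xv,(f-O)@yj)
print("sheet c",(np.array([575.9,98.9])-O)@xv,(np.array([575.9,98.9])-O)@yj)
```

```text
[(np.float32(282.0625), np.float32(174.625), np.float32(4.7183294))]
[(np.float32(286.375), np.float32(220.9375), np.float32(4.4546394))]
posts [[641.73835188  57.30729541]
 [517.95679344  48.19596217]] 124.11643969494979
posts scene [[641.39958957  60.00927536]
 [517.84904674  50.99809298]] 123.87872311230676
bar face top edge? [[644.03176716 205.4135327 ]
 [488.21383497 199.9756529 ]]
O [579.84757266  52.75162879] yaw 1.6442719808116364 94.20984487212264
[293. 261.] jigframe -8.158661101489768 170.89003087261315 (69.12222290039062, 50.11392593383789) 82.2884750366211
[344. 185.] jigframe -164.7556405818815 -21.36537359336708 (91.11219787597656, 108.8621597290039) 6.02591609954834
F 147.5382700406944 -75.21786093624178
F 153.55358815054072 80.5788478814078
sheet c 46.31364686069762 0.5491900020910734
```

Posts, sheet edges and Hough circles put the jig yaw at about 94.8° and its origin at about (579.8, 53.3). The block is at jig (-166, -20), turned about 1°. I'll first push its far long side 20 mm to line it up, then push from behind.

```bash
cat >> h.py <<'E'
YAW=np.radians(94.8); O=np.array([579.8,53.3]); xv=np.array([np.cos(YAW),np.sin(YAW)]); yj=np.array([-xv[1],xv[0]])
def W(x,y,z): return [*(O+x*xv+y*yj),z]
def J(p): d=np.array(p)[:2]-O; return np.array([d@xv,d@yj])
def look(name=None):
    im=eyes.snapshot("top")
    if name: cv2.imwrite(f"pics/{name}.png",im[:,:,::-1])
    for u,r in brown(im):
        if r[1][0]*r[1][1]>6000 and np.all(np.abs(J(r[0]))<[230,100]): print("block jig",J(r[0]).round(1),np.round(r[1],1),"ang",round(r[2],2))
def st():
    s=ctrl.get_state(); print("t",round(s["time"],2),"jig",J(s["position"]).round(1),"z",round(s["position"][2],1),"F",np.round(s["wrist_force"],1),"gap",round(s["finger_gap"],1))
E
python3 - <<'E'
from h import *
for y in (YAW-np.pi/2,YAW+np.pi/2,YAW,YAW-np.pi):
    yy=(y+np.pi)%(2*np.pi)-np.pi
    for p in (W(-166,-105,200),W(-166,-60,4),W(-240,0,150),W(29,0,4)):
        q=inverse_kinematics(p,[np.pi,0,yy]); print(round(yy,2),np.round(p),None if q is None else np.round(q,2))
ctrl.command_gripper(60)
E
```

```text
0.08 [ 698. -103.  200.] [-0.24  0.83  0.75  1.29 -0.57  1.23 -0.95]
0.08 [ 653. -107.    4.] [-0.2   0.98  0.61  1.58 -0.71  0.81 -0.78]
0.08 [ 600. -186.  150.] [-0.12  0.76  0.7   1.6  -0.56  0.99 -0.73]
0.08 [577.  82.   4.] [-0.48  0.88  0.51  1.82 -0.69  0.63 -1.04]
-3.06 [ 698. -103.  200.] [ 0.12  0.73 -0.01  1.28  0.01  1.13  1.77]
-3.06 [ 653. -107.    4.] [ 0.22  0.9  -0.16  1.57  0.2   0.69  1.62]
-3.06 [ 600. -186.  150.] [ 0.25  0.66  0.03  1.59 -0.02  0.89  1.94]
-3.06 [577.  82.   4.] [-0.12  0.81 -0.1   1.81  0.15  0.52  1.34]
1.65 [ 698. -103.  200.] [-0.08  0.76  0.39  1.28 -0.29  1.15  0.42]
1.65 [ 653. -107.    4.] [ 0.01  0.91  0.22  1.58 -0.27  0.69  0.44]
1.65 [ 600. -186.  150.] [ 0.05  0.69  0.36  1.6  -0.29  0.91  0.6 ]
1.65 [577.  82.   4.] [-0.3   0.82  0.2   1.82 -0.29  0.53  0.17]
-1.49 [ 698. -103.  200.] [-0.36  0.97  1.13  1.29 -0.86  1.39 -2.33]
-1.49 [ 653. -107.    4.] [ 0.44  0.96 -0.57  1.56  0.65  0.81  2.83]
-1.49 [ 600. -186.  150.] [-0.3   0.93  1.13  1.61 -0.89  1.2  -2.03]
-1.49 [577.  82.   4.] [ 0.12  0.86 -0.49  1.8   0.64  0.64  2.47]
```

Run:
```python
from h import *
ctrl.movep(W(-166,-105,200),[np.pi,0,YAW+np.pi/2-2*np.pi]); st()
ctrl.move_straight(W(-166,-105,25),v=200); print(ctrl.move_straight(W(-166,-105,4),v=60,stop_force=8)); st()
ctrl.move_straight(W(-166,-66,4),v=50); st(); look("side1")
```

```text
t 3.3 jig [-164.3 -105.4] z 200.1 F [-0.2 -0.3  0.1] gap 59.6
False
t 4.83 jig [-165.9 -104.7] z 3.4 F [ 0.7 -0.2  0.9] gap 59.8
t 5.76 jig [-165.9  -66.1] z 4.0 F [ 0.8 -0.4  0.5] gap 59.9
```

View pics/side1.png

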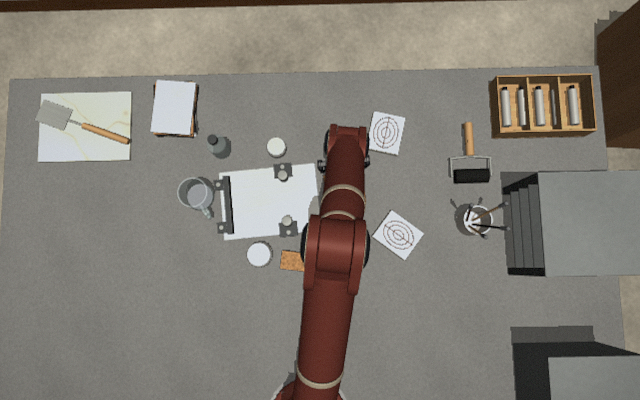

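The arm hides the block from the top camera. I'll finish the side push, retreat, move behind the block and then look with the wrist and scene cameras.

Run:
```python
from h import *
ctrl.move_straight(W(-166,-57.5,4),v=40); st()
ctrl.move_straight(W(-166,-80,4),v=100); ctrl.move_straight(W(-166,-85,150),v=250)
ctrl.command_gripper(45)
ctrl.movep(W(-200,0,230),[np.pi,0,YAW]); st()
s=ctrl.get_state(); np.save("wp.npy",np.r_[s["position"],s["eef_rot"]])
ims=[]
for n in ("wrist","scene","top"):
    im=eyes.snapshot(n); cv2.imwrite(f"pics/{n}2.png",im[:,:,::-1]); ims.append(im)
cv2.imwrite("pics/m2.png",np.vstack([cv2.resize(ims[0],(480,300)),cv2.resize(ims[1],(480,300))])[:,:,::-1])
look()
```

```text
t 6.17 jig [-166.1  -57. ] z 4.0 F [-0.3  0.2  0.6] gap 59.7
t 8.71 jig [-199.4   -0.2] z 229.6 F [-0.   0.4 -0.5] gap 45.0
```

View pics/m2.png

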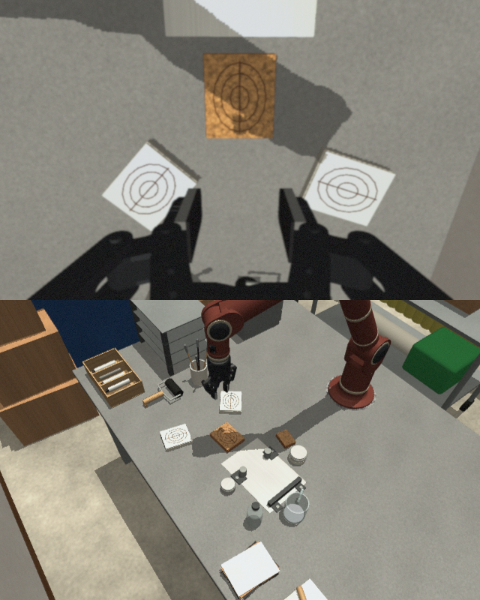

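The wrist view shows the block squared up and centred on the jig sheet: block columns 204–275 and sheet 163–316 in the half-size picture, both with mid 240. I'll measure that, then push up to just before the posts and look again.

```bash
cat >> h.py <<'E'
from scipy.spatial.transform import Rotation as Ro
def wray(uv,z,pose):
    p=eyes.camera_params("wrist"); T=np.array(p["T_tool_cam"]); R=Ro.from_euler("xyz",pose[3:]).as_matrix()
    uv=np.atleast_2d(np.array(uv,float)); d=np.c_[(uv[:,0]-p["cx"])/p["fx"],(uv[:,1]-p["cy"])/p["fy"],np.ones(len(uv))]@(R@T[:3,:3]).T
    C=pose[:3]+R@T[:3,3]; return (C+d*((z-C[2])/d[:,2])[:,None])[:,:2]
def wjig(im,pose):
    hsv=cv2.cvtColor(im,cv2.COLOR_RGB2HSV)
    for nm,lo,hi,z,a in (("brown",(5,90,40),(22,255,255),22,2000),("sheet",(0,0,170),(180,50,255),0,5000)):
        m=cv2.morphologyEx(cv2.inRange(hsv,lo,hi),cv2.MORPH_CLOSE,np.ones((9,9)))
        for c in cv2.findContours(m,cv2.RETR_EXTERNAL,cv2.CHAIN_APPROX_NONE)[0]:
            if cv2.contourArea(c)<a: continue
            w=wray(c[:,0],z,pose); j=np.array([J(q) for q in w]).astype(np.float32); r=cv2.minAreaRect(cv2.convexHull(j))
            print(nm,"jig c",np.round(r[0],1),np.round(r[1],1),"ang",round(r[2],2),"bbox",j.min(0).round(1),j.max(0).round(1))
def wlook(name):
    s=ctrl.get_state(); pose=np.r_[s["position"],s["eef_rot"]]; im=eyes.snapshot("wrist"); cv2.imwrite(f"pics/{name}.png",im[:,:,::-1]); np.save(f"pics/{name}.npy",pose); wjig(im,pose)
E
python3 - <<'E'
from h import *
wjig(cv2.imread("pics/wrist2.png")[:,:,::-1].copy(),np.load("wp.npy"))
ctrl.move_straight(W(-252,0,150),v=200); ctrl.move_straight(W(-252,0,30),v=200); print(ctrl.move_straight(W(-252,0,4),v=60,stop_force=8)); st()
ctrl.move_straight(W(-171,0,4),v=60); st()
ctrl.move_straight(W(-195,0,4),v=150);ctrl.move_straight(W(-150,0,260),v=250); st(); wlook("wrist3")
E
```

```text
brown jig c [-166.5    1. ] [107.6  90.1] ang 0.11 bbox [-220.4  -43.9] [-112.7   46.1]
sheet jig c [-308.  -162.5] [116.9  96.4] ang 71.41 bbox [-371.2 -231.3] [-246.5  -99.1]
sheet jig c [-307.5  139.2] [ 95.9 116.2] ang 47.38 bbox [-380.4   66.9] [-233.4  211.8]
sheet jig c [-71.2 -18.7] [ 41.9 151.1] ang 0.11 bbox [-92.1 -94.3] [-50.1  56.8]
False
t 10.87 jig [-2.521e+02  2.000e-01] z 3.6 F [-0.1 -0.7  0. ] gap 44.9
t 12.37 jig [-170.9    0.2] z 3.8 F [ 1.1 -0.2 -0.1] gap 44.9
t 13.87 jig [-149.5    0.9] z 258.7 F [ 0.5 -0.2  0.4] gap 45.2
brown jig c [-106.5    1. ] [106.   89.9] ang 0.05 bbox [-159.5  -44. ] [-53.5  45.9]
brown jig c [-18.2 169.1] [55.3 51.3] ang 77.64 bbox [-48.  137.5] [  1.2 200.6]
sheet jig c [-43.1 -17.6] [158.9  97.2] ang 89.98 bbox [-91.7 -97.1] [ 5.5 61.8]
```

View pics/wrist3.png

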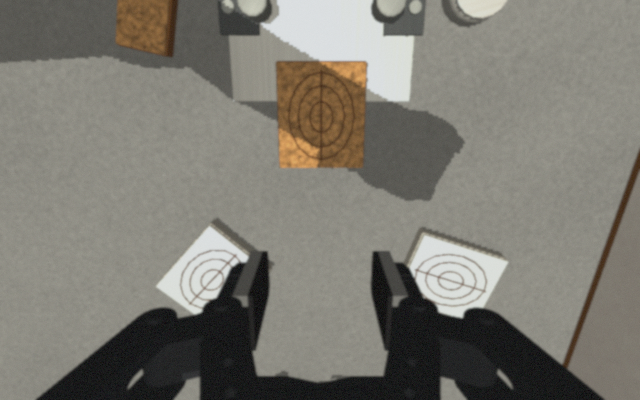

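The block (columns 277–367, mid 322) is in line with the posts (tops at 253 and 392, mid 322.5) and square to the sheet. I'll push through the gap, with force stops.

Run:
```python
from h import *
ctrl.move_straight(W(-200,0,60),v=250); ctrl.move_straight(W(-195,0,4),v=150)
print(ctrl.move_straight(W(-66,0,4),v=50,stop_force=12)); st()
print(ctrl.move_straight(W(20,0,4),v=50,stop_force=12)); st()
print(ctrl.move_straight(W(34,0,4),v=15,stop_force=6)); st()
ctrl.move_straight(W(10,0,4),v=60); ctrl.move_straight(W(10,0,200),v=200); st(); wlook("wrist4")
```

```text
False
t 18.15 jig [-66.1  -0. ] z 4.0 F [-0.4 -1.6 -0.7] gap 45.1
False
t 20.02 jig [19.9 -0. ] z 4.0 F [ 0.5 -0.4 -0.5] gap 45.1
True
t 20.76 jig [29.1  0.6] z 3.6 F [ 0.4 -0.1  0.4] gap 44.9
t 22.34 jig [10.3  0.9] z 198.8 F [-0.1 -0.5 -0.2] gap 45.3
brown jig c [ -5.5 166.8] [54.7 73.1] ang 77.47 bbox [-44.7 133.2] [ 33.3 200.5]
brown jig c [94.1  1.1] [ 90.2 107.9] ang 89.87 bbox [ 40.2 -44.2] [148.2  46.1]
sheet jig c [-40.2   2.9] [102.4 194.1] ang 0.04 bbox [-91.5 -94.1] [ 10.9 100. ]
sheet jig c [104.2 -70.6] [47.8 95.8] ang 89.87 bbox [ 56.3 -94.6] [152.1 -46.8]
```

View pics/wrist4.png

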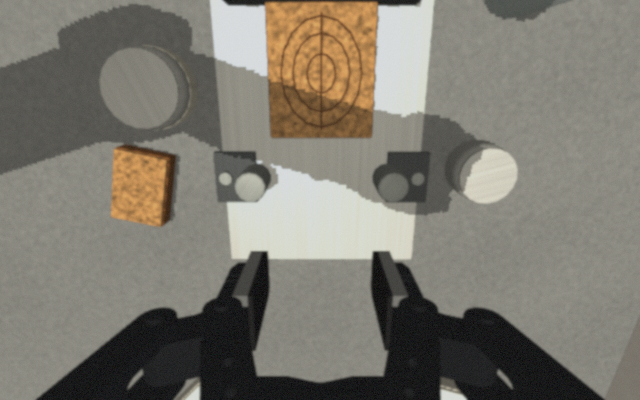

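The force stop tripped at TCP 29.1 (29.0 expected), which puts the block centre at about 94–95. One closer look at the bar contact before handing in.

Run:
```python
from h import *
ctrl.move_straight(W(80,0,230),v=200); st(); wlook("wrist5")
im=cv2.imread("pics/wrist5.png"); cv2.imwrite("pics/c5.png",cv2.resize(im[0:260,190:450],None,fx=2.2,fy=2.2,interpolation=cv2.INTER_CUBIC))
```

```text
t 22.93 jig [78.9  0.5] z 229.2 F [-0.5 -0.4 -0.3] gap 45.0
brown jig c [ -3.6 167.3] [53.2 76.4] ang 77.06 bbox [-43.6 133.9] [ 36.5 200.9]
brown jig c [95.  1.] [ 89.1 106.6] ang 89.89 bbox [ 41.7 -43.7] [148.4  45.5]
sheet jig c [-14.5   0.9] [190.8 154. ] ang 89.99 bbox [-91.5 -94.5] [62.5 96.3]
```

View pics/c5.png

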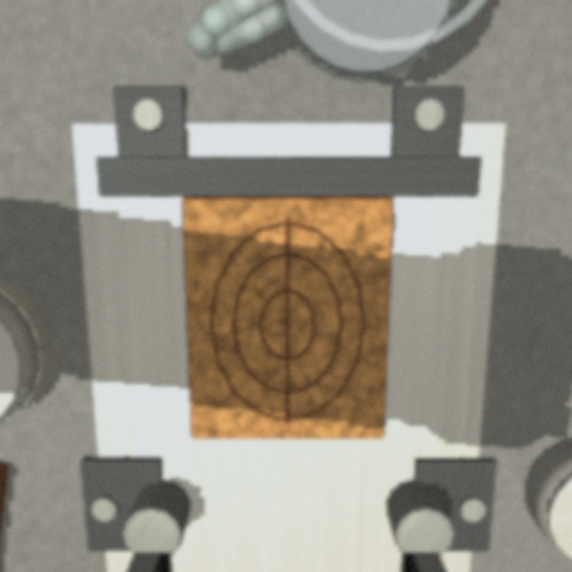

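The block's front edge (crop row 196) lies flush and square against the bar. It spans columns 185–393 (mid 289) and the bar spans 98–480 (mid 289). The robot is clear of everything.

```bash
python3 -c "
from bench import ctrl
ctrl.finish_job()"
```

```text
the job is handed in; nothing more can be done
```

The block is home against the stop bar, and I handed the job in at about 23 s. I first pushed its far long side about 20 mm to line it up with the gap. Then I pushed it from behind with two fingers, between the posts, until the force stop tripped at the bar.

- **Final position:** the last wrist view puts the block centre at jig (95.0, 1.0) mm, about 0.1° off square. Its leading edge is flush with the bar, and the gripper was about 230 mm up, touching nothing.
- **In the gap:** I did not look while the block was between the posts. The force stayed below the 12 N stop all the way through. The block was about 1 mm off centre and square both before and after.
- **Bystanders:** the pushes stayed clear of them and I saw nothing disturbed, but I did not re-measure each one.
- **Disagreements:** the rough first pick of the bar's edge was about 2° off the posts and sheet, so I ignored it; the later wrist views agreed with the jig angle I used. The top camera was no use during the pushes because the arm hid the block.

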